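# Fit the brake pad and hold the brake pedal at the gauge

### The arm

A 6-joint arm with a two-finger parallel gripper is mounted at the origin on the work surface. World frame = base frame: x ahead of the robot, y to its left, z up, the work surface at z = 0. Lengths are in m, angles in degrees, forces in N, time in s.
With the tool pointing down it reaches from about 0.4 to 0.825 m from the base axis. Payload 7 kg.
Tool frame: the origin (TCP) lies midway between the tips of the shut fingers; the grasp point (between the pads) lies 19 mm behind it; z points along the fingers, x is the direction in which the jaws open and shut, and the axes are right-handed (so a half turn about z gives the same grasp; the last joint's range is limited). The gripper opens to 88 mm and grips with 3 to 60 N. Pads are 19 mm wide; open, the fingers measure 130 mm over their backs; the gripper's body (78 mm by 193 mm) begins 47 mm behind the grasp point.
Start: joints at [84.746, 20.546, 0.682, 0, -70.136, -16.507], TCP at [0.25, 0.627, 0.227] pointing down, gripper open.
Joint ranges: [-176.03, 176.03], [-82.01, 121.73], [-58.28, 71.71], [-173.87, 95.51], [-174.79, -0.11], [-173.66, 173.66]. Speed limits (degrees/s): [136.94, 136.94, 172.46, 180, 180, 180].

### API

Orientations are given as [roll, pitch, yaw] about the fixed x, y, z axes, in that order (R = Rz(yaw) Ry(pitch) Rx(roll)).
In Python, from plant import * gives the robot as it stands. The module is installed in compiled form; this text tells all that it offers.
- The arm moves only by the shell command python3 -m pendant 'ROWS' [OPENING]. ROWS is JSON, a list that holds one entry, the list of rows, each a list of 6 numbers: the shift along the world's x, y, z in mm, then the turn, a rotation vector about the world's x, y, z in degrees. A call has 1 to 10 rows; each row is the pose to reach, as a shift and turn from the pose commanded when the call began; what a row does not reach only later rows make up. A row lasts 1/8 s, in which the tool goes at most 62.5 mm and 10.7 degrees, less where a joint would pass 70% of its speed; a pose out of reach is approached as far as the arm can. A call with a gripper value outside its range is refused whole. OPENING is the closure, from -1 (fully open) to 1 (shut), set as the call begins (- or left out, the last holds). The fingers move at their own pace and stop on an object; the grip force is fixed at half the most. Time passes only in rows, so rows that repeat a pose let the fingers close. It gives the time, the measured TCP pose, the force and the opening at its end, in the units of the state.
- get_obs(): the state, without advancing time (a new reading comes with each control period).
- snapshot(name): name is "scene" or "top" or "wrist"; returns a dict with "pixels" (480x640x3 uint8, red, green, blue), "depth" (480x640 float32, m along the optical axis (not along the pixel's ray), 0 where there is no reading), "fx", "fy", "cx", "cy" (pixels), "dist" ([k1, k2, p1, p2, k3] as OpenCV has them; the pictures are not rectified), "pose" (4x4, takes a point from camera to world coordinates); the wrist camera has in their place "tool_from_camera" (4x4, takes a point from camera to tool coordinates, whose origin is the TCP and whose axes are the tool frame's). Camera axes: x right, y down, z forward; pixel columns grow to the right and rows downward; lengths in m; the calibration is good to about 2 mm. A picture is of the moment at which its call begins: read the wrist's pose just before it.
- close_job(): hands the job in, once; it reports no verdict.
The state is a dict: "clock": time; "joint_pos": joint angles; "qvel": joint speeds; "tau": joint torques, N m; "tool_pos": TCP position; "orientation": TCP orientation; "force": force on the tool from outside, world axes, zero at the start; "moment": the same for the moment, N m; "opening": finger opening in m.
Only numpy, scipy, OpenCV 4.12 (cv2) and the standard library are available. Lean on these libraries where they do the work, as an engineer would, in place of code of your own. Each camera call takes 0.05 s, during which the arm holds its last target. There are 200 camera calls.

### The job

On the brake test rig, take the larger of the two brake pads out of its wooden stand, slide it down fully home into the caliper's slot with its dark lining towards the pedal, and let go of it; leave the smaller pad in its stand. Then press the rig's foot pedal down with the closed fingers until the top of its foot plate is level with the tongue of the height gauge beside it, without shifting the gauge. Finish while still holding the pedal down at that height: do not let it up.

Things in the scene. Friction and masses are not known exactly. Their poses are not given: they have to be found in the camera images.
- rig: The fixed brake test rig: grey base plate 170 x 330 x 12 mm (its x by y). Origin at the centre of the plate's underside, on the work surface; z up. The aluminium caliper block (110 x 70 mm, top 56 mm above the work surface) is centred at rig x 0, y -100 mm; the pedal is at rig y +100 mm.
- caliper_slot (a point): Centre of the floor of the caliper's slot, 20 mm above the work surface; axes as the rig's. The slot is open at the top, 36 mm deep, 73 mm long (rig x) and 13 mm wide (rig y), with a 4 mm chamfer round its mouth. The pad seated on the floor has its shoulders flush with the caliper's top (56 mm above the work surface) and its tab standing above.
- pad_large: The larger brake pad, loose, 110 to 225 g, standing on its long edge: body 70 mm long (its x), 10 mm thick (its y: steel back on -y, dark lining on +y), 36 mm tall; on top, in the middle, a finned grip tab 30 mm long, 10 mm thick, 32 mm tall (total height 68 mm). Origin at the centre of its underside, z up. It stands 14 mm deep in its wooden stand, its underside 8 mm above the work surface.
- lining (a point): Centre of the larger pad's lining face, 5 mm to +y and 18 mm up from the pad's origin.
- stand_large: Fixed wooden block, 90 x 40 x 22 mm (x, y, z), with the slot in which the larger pad stands. Origin at the centre of its underside.
- pad_small: The smaller brake pad, to be left alone: same shape, but its body is only 46 mm long (grip tab 30 mm). Origin at the centre of its underside.
- stand_small: The smaller pad's stand, a fixed wooden block like the other, 90 x 40 x 22 mm. The two stands may change places.
- pedal_top (a point): Middle of the top face of the pedal's dark steel foot plate, 46 mm (along rig x) by 50 mm (along rig y), 9 mm thick. At rest the plate slopes up by 0.15 rad towards rig -x and this point is 109 mm above the work surface; it is level when the pedal is pressed by 0.15 rad, about 18 mm down.
- pedal: The whole pedal: foot plate and arm. Origin on its level pivot, 85 mm above the work surface and 120 mm from the plate's middle towards rig +x; axes as the rig's at rest, turning with the pedal. It swings down by up to 0.27 rad to its bottom stop (12 mm of travel at the plate per 0.1 rad). A return spring resists: about 3 N at the plate's middle to start it, about 9 N at 0.15 rad, about 13 N at the bottom; released, it springs back up.
- gauge_mark (a point): The height to hold: top face of the tip of the height gauge's aluminium tongue (10 x 32 x 3 mm), on a collar on a 115 mm high, 10 mm thick steel post. The post stands at rig x -50, y +32 mm and the tongue points to rig +y, ending 32 mm from the foot plate's middle line and 7 mm from the plate's edge. The collar is set anew each time: the mark lies 85 to 97 mm above the work surface.
Things that resemble listed ones, but are neither listed nor needed, are in the scene too. What is shaped like the pad_large but blue is not meant. Leave any turquoise look-alike of the stand_small alone.

How it is judged (in metres and radians):
On the way, in this order (a step that is already met when the one before it is completed fails the run):
1. the larger pad is fully home in the caliper's slot and let go (horizontal distance between pad_large and caliper_slot below 0.005 m and z of pad_large in the frame of caliper_slot below 0.003 m and y of lining in the frame of caliper_slot above 0.001 m and angle between pad_large's own z axis and vertical below 0.12 rad and contact force between pad_large and the fingers below 0.3 N), for 0.2 s.
2. the pedal is held down by the fingers, level with the gauge (z of pedal_top in the frame of gauge_mark between -0.004 and 0.004 m and contact force between pedal and the fingers above 3 N), for 0.5 s.
At the end, for the whole second after the job is handed in: The larger pad rests home in the slot (5 mm sideways, 3 mm from its floor, upright, lining to the pedal), untouched; the smaller pad is in its stand; the fingers still hold the pedal (over 3 N), the middle of its foot plate's top within 4 mm of the gauge mark's height, steady (all of step 1 and all of step 2 and linear speed of pad_large below 0.02 m/s and contact force between pad_large and the arm below 0.3 N and angular speed of pedal below 0.05 rad/s and horizontal distance between pad_small and stand_small below 0.01 m); the arm keeps its last pose, push and grip.
It fails at once if the smaller pad is shifted (distance of pad_small from where it was at the start of the episode above 0.02 m).
It fails at once if the gauge is shifted by more than 3 mm (distance of gauge_mark from where it was at the start of the episode above 0.003 m).
It also fails if it takes over 58 s, if anything falls off the work surface, if the arm or the gripper's body presses on something with over 40 N, if the wrist force passes 120 N, or if a joint passes its speed limit or range.

## Working session

There is one attempt and no reset: what is moved stays moved. The work goes in short steps, Python scripts to look and compute and a shell command to move; the robot and the scene stay as the last step left them, time stands still between calls to the robot, and variables do not carry over. Pictures are saved under pics/ and viewed, about 8 in all and at most 12, crops included, and the job is handed in when it is done.

```bash
mkdir -p pics; cat > h.py <<'E'
from plant import *
import numpy as np, cv2
from scipy.spatial.transform import Rotation as R
def snap(n):
    o=get_obs(); s=snapshot(n)
    if n=="wrist":
        T=np.eye(4);T[:3,:3]=R.from_euler('xyz',o['orientation'],degrees=True).as_matrix();T[:3,3]=o['tool_pos']
        s['pose']=T@np.array(s['tool_from_camera'])
    s['K']=np.array([[s['fx'],0,s['cx']],[0,s['fy'],s['cy']],[0,0,1]]);s['P']=np.array(s['pose']);s['dist']=np.array(s['dist'])
    return s
def ray(s,uv):
    p=cv2.undistortPoints(np.array(uv,float).reshape(-1,1,2),s['K'],s['dist']).reshape(-1,2)
    return np.c_[p,np.ones(len(p))]
def onz(s,uv,z):
    d=ray(s,uv)@s['P'][:3,:3].T;o=s['P'][:3,3]
    return o+d*((z-o[2])/d[:,2])[:,None]
def cloud(s):
    v,u=np.mgrid[0:480,0:640];d=ray(s,np.c_[u.ravel(),v.ravel()])
    z=s['depth'].ravel()
    return ((d*z[:,None])@s['P'][:3,:3].T+s['P'][:3,3]).reshape(480,640,3)
def save(n,im): cv2.imwrite('pics/'+n+'.png',cv2.cvtColor(im,cv2.COLOR_RGB2BGR))
E
python3 - <<'E'
from h import *
import pickle
print(get_obs())
for n in ("scene","top"):
    s=snap(n);save(n,s['pixels']);pickle.dump(s,open(n+'.pkl','wb'));print(n,s['P'].round(3).tolist(),s['fx'])
E
```

```text
{'clock': 0.0, 'joint_pos': array([ 8.47469720e+01,  2.05908433e+01,  6.33126189e-01, -2.07776693e-02,
       -7.01346640e+01, -1.65071085e+01]), 'qvel': array([ 0.12986712, -0.02584921, -0.09086243,  0.04845818,  0.04993846,
        0.05292848]), 'tau': array([-8.58264157e-04, -5.82719421e+01,  2.93044227e+01,  6.99798077e+00,
        6.82516897e-03, -1.62788510e-04]), 'tool_pos': array([0.25007446, 0.62643867, 0.22562237]), 'orientation': array([-1.79992476e+02, -9.41238859e-02, -1.11767219e+02]), 'force': array([-0.41769709, -0.40756018, -0.87867849]), 'moment': array([0.02476902, 0.03505198, 0.0105685 ]), 'opening': 0.08760249208069883}
scene [[-0.885, 0.292, -0.362, 0.858], [0.465, 0.542, -0.7, 0.536], [-0.009, -0.788, -0.616, 0.665], [0.0, 0.0, 0.0, 1.0]] 512.6314457192035
top [[-0.033, -0.979, 0.201, 0.316], [-0.999, 0.033, -0.002, -0.1], [-0.005, -0.201, -0.98, 1.196], [0.0, 0.0, 0.0, 1.0]] 551.509247841528
```

View pics/scene.png

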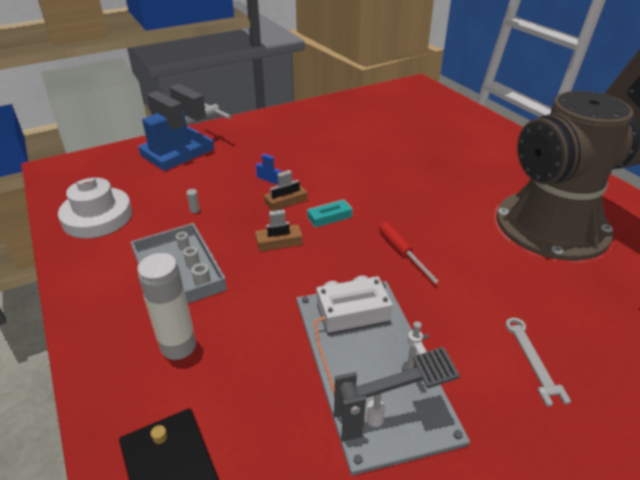

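View pics/top.png

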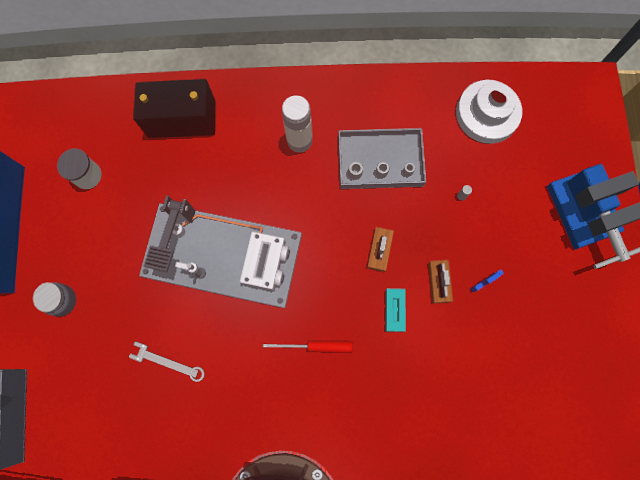

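The larger pad is probably the one at top (442,281), with the smaller at (381,249), since its dark lining is longer. The rig is at (220,255) with the pedal to the left (+y).

```bash
python3 - <<'E'
from h import *
import pickle
s=pickle.load(open('top.pkl','rb'))
im=s['pixels'];hsv=cv2.cvtColor(im,cv2.COLOR_RGB2HSV)
# stands by box around them
m=cv2.inRange(hsv,(8,90,60),(20,220,255));
red=cv2.inRange(hsv,(0,180,60),(6,255,255))|cv2.inRange(hsv,(174,180,60),(180,255,255))
def rect(c,z,tag):
    r=cv2.minAreaRect(c);b=cv2.boxPoints(r);w=onz(s,b,z)
    print(tag,np.round(onz(s,[r[0]],z)[0],4),'sides',[ (round(np.linalg.norm(w[i+1]-w[i]),3),round(np.degrees(np.arctan2(*(w[i+1]-w[i])[1::-1])),1)) for i in (0,1)])
for c in cv2.findContours(m,0,2)[0]:
    if cv2.contourArea(c)>100: print(cv2.boundingRect(c)); rect(c,.022,'stand')
g=cv2.inRange(hsv,(0,0,60),(180,60,255));g[:, :130]=0;g[:,310:]=0;g[:195]=0;g[320:]=0
c=max(cv2.findContours(g,0,2)[0],key=cv2.contourArea);rect(c,.012,'rig')
w=cv2.inRange(hsv,(0,0,190),(180,40,255));w[:,:230]=0;w[:,310:]=0;w[:220]=0;w[310:]=0
c=max(cv2.findContours(w,0,2)[0],key=cv2.contourArea);rect(c,.056,'caliper')
a=cv2.resize(im[220:310,355:475],None,fx=5,fy=5,interpolation=2);save('c1',a)
E
```

```text
(429, 260, 24, 43)
stand [ 0.4653 -0.3523  0.022 ] sides [(np.float64(0.043), np.float64(-86.1)), (np.float64(0.092), np.float64(-178.4))]
(368, 227, 26, 44)
stand [ 0.5409 -0.2263  0.022 ] sides [(np.float64(0.091), np.float64(-14.0)), (np.float64(0.041), np.float64(-103.5))]
(618, 70, 22, 111)
stand [ 0.819  -0.8369  0.022 ] sides [(np.float64(0.056), np.float64(-89.1)), (np.float64(0.288), np.float64(169.4))]
rig [0.5503 0.1217 0.012 ] sides [(np.float64(0.191), np.float64(-10.8)), (np.float64(0.338), np.float64(-104.8))]
caliper [0.5178 0.0224 0.056 ] sides [(np.float64(0.111), np.float64(-13.0)), (np.float64(0.083), np.float64(-105.0))]
```

View pics/c1.png

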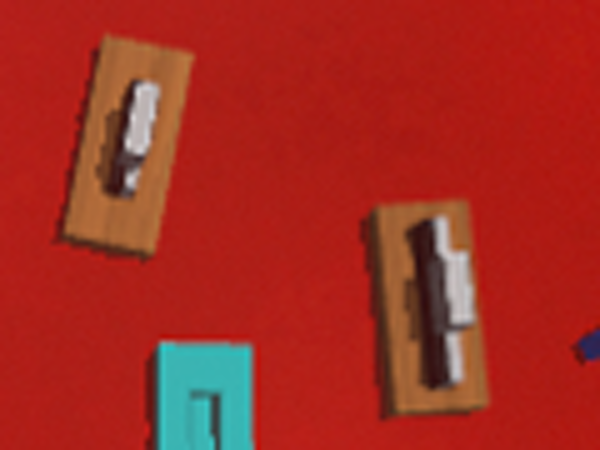

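The lower-right pad at crop (440,300) is the larger: long body, lining on the left (+y). The small one is at (135,140). First I'll look at the caliper from the wrist, since it's on the way.

```bash
python3 -m pendant '[[[50,-50,60,0,0,2],[90,-100,80,0,0,4],[130,-150,80,0,0,6],[160,-200,80,0,0,8],[190,-260,80,0,0,8],[220,-320,80,0,0,8],[240,-380,80,0,0,8],[255,-440,80,0,0,8],[265,-500,80,0,0,8],[270,-560,80,0,0,8]]]' -1
python3 -m pendant '[[[0,-45,0,0,0,0],[0,-45,0,0,0,0],[0,-45,0,0,0,0],[0,-45,0,0,0,0],[0,-45,0,0,0,0]]]'
python3 - <<'E'
from h import *
import pickle
s=snap("wrist");save('w1',s['pixels']);pickle.dump(s,open('w1.pkl','wb'));print(get_obs()['tool_pos'],s['P'].round(3))
E
```

```text
clock: 1.35
tool_pos: [0.5161, 0.0968, 0.3063]
orientation: [180.0, -0.0, -103.8]
force: [1.5, 1.2, -0.1]
opening: 0.0877
clock: 1.98
tool_pos: [0.516, 0.0547, 0.3064]
orientation: [180.0, -0.0, -103.7]
force: [-0.9, -0.0, -0.4]
opening: 0.0879
[0.51601602 0.05459869 0.30643227] [[-0.237 -0.933 -0.271  0.589]
 [-0.972  0.227  0.066  0.037]
 [-0.     0.279 -0.96   0.465]
 [ 0.     0.     0.     1.   ]]
```

View pics/w1.png

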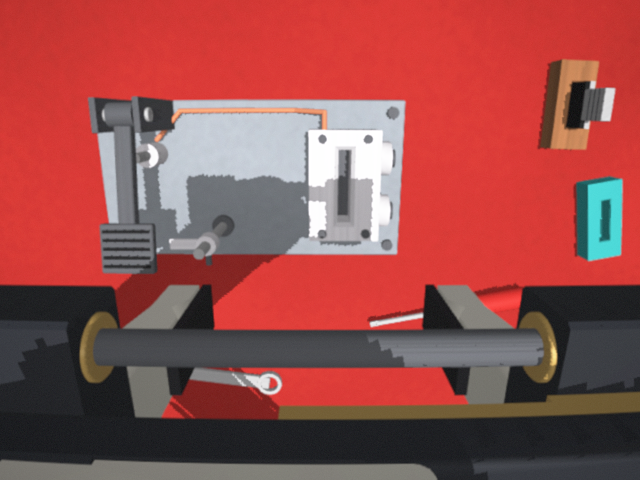

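w1 shows the caliper top at (345,185) with its dark slot (344,185), the pedal plate at (128,248), and the gauge tongue at (190,243) by the post top (203,250).

```bash
python3 - <<'E'
from h import *
import pickle
s=pickle.load(open('w1.pkl','rb'))
im=s['pixels'];hsv=cv2.cvtColor(im,cv2.COLOR_RGB2HSV);X=cloud(s)
def rect(c,z,tag):
    r=cv2.minAreaRect(c);b=cv2.boxPoints(r);w=onz(s,b,z)
    print(tag,np.round(w.mean(0),4),'sides',[ (round(float(np.linalg.norm(w[i+1]-w[i])),4),round(float(np.degrees(np.arctan2(*(w[i+1]-w[i])[1::-1]))),1)) for i in (0,1,2,3)],b.round(0).tolist())
nr=~(cv2.inRange(hsv,(0,130,40),(8,255,255))|cv2.inRange(hsv,(172,130,40),(180,255,255)))
# height masks from depth
Z=X[...,2]
def zmask(z0,z1,box):
    m=((Z>z0)&(Z<z1)).astype(np.uint8)*255;k=np.zeros_like(m);k[box[1]:box[3],box[0]:box[2]]=255;return m&k
m=zmask(.048,.064,(295,115,385,255));c=max(cv2.findContours(m,0,1)[0],key=cv2.contourArea);rect(c,.056,'cal')
print('cal top z',np.median(X[m>0],0))
cc=X[c[:,0,1],c[:,0,0]]
h=((m==0)&(Z<.048)&(Z>0)).astype(np.uint8)*255;k=np.zeros_like(h);k[140:236,330:362]=255;h&=k
c=max(cv2.findContours(h,0,1)[0],key=cv2.contourArea);rect(c,.056,'slothole')
print('slot floor z',np.percentile(Z[h>0],[5,25,50]))
for v in range(150,236,14):
    print(v,im[v,328:364,:].mean(1).astype(int).tolist())
print('base z',np.median(Z[120:170,230:300]),'table z',np.median(Z[30:80,200:400]))
p=zmask(.085,.13,(95,215,162,280));print('pedal pts',np.median(X[p>0],0)); 
c=max(cv2.findContours(p,0,1)[0],key=cv2.contourArea);rect(c,.109,'pedal')
for v in range(236,254,2): print(v,(Z[v,162:224:3]*1000).astype(int).tolist())
E
```

```text
Traceback (most recent call last):
IndexError: index 4 is out of bounds for axis 0 with size 4
```

```bash
cat > m.py <<'E'
from h import *
import pickle
s=pickle.load(open('w1.pkl','rb'))
im=s['pixels'];hsv=cv2.cvtColor(im,cv2.COLOR_RGB2HSV);X=cloud(s)
def rect(c,z,tag):
    r=cv2.minAreaRect(c);b=cv2.boxPoints(r);w=onz(s,b,z)
    print(tag,np.round(w.mean(0),4),'sides',[ (round(float(np.linalg.norm(w[(i+1)%4]-w[i])),4),round(float(np.degrees(np.arctan2(*(w[(i+1)%4]-w[i])[1::-1]))),1)) for i in (0,1,2,3)],b.round(0).tolist())
Z=X[...,2]
def zmask(z0,z1,box):
    m=((Z>z0)&(Z<z1)).astype(np.uint8)*255;k=np.zeros_like(m);k[box[1]:box[3],box[0]:box[2]]=255;return m&k
E
cat > a.py <<'E'
from m import *
m=zmask(.048,.064,(295,115,385,255));c=max(cv2.findContours(m,0,1)[0],key=cv2.contourArea);rect(c,.056,'cal')
print('cal top z',np.median(X[m>0],0))
h=((m==0)&(Z<.048)&(Z>0)).astype(np.uint8)*255;k=np.zeros_like(h);k[140:236,330:362]=255;h&=k
c=max(cv2.findContours(h,0,1)[0],key=cv2.contourArea);rect(c,.056,'slothole')
print('slot floor z',np.percentile(Z[h>0],[5,25,50]))
for v in range(150,236,14):
    print(v,im[v,328:364,:].mean(1).astype(int).tolist())
print('base z',np.median(Z[120:170,230:300]),'table z',np.median(Z[30:80,200:400]))
p=zmask(.085,.13,(95,215,162,280));print('pedal pts',np.median(X[p>0],0)); 
c=max(cv2.findContours(p,0,1)[0],key=cv2.contourArea);rect(c,.109,'pedal')
for v in range(236,254,2): print(v,(Z[v,162:224:3]*1000).astype(int).tolist())
E
python3 a.py
```

```text
cal [0.5178 0.025  0.056 ] sides [(0.1096, -14.0), (0.0718, -103.6), (0.1099, 168.7), (0.077, 76.3)] [[309.0, 240.0], [309.0, 130.0], [384.0, 130.0], [384.0, 240.0]]
cal top z [0.52089822 0.02468032 0.05677253]
slothole [0.5196 0.0278 0.056 ] sides [(0.07, -14.4), (0.0122, -105.0), (0.07, 166.1), (0.0128, 74.9)] [[336.0, 220.0], [338.0, 150.0], [351.0, 150.0], [349.0, 220.0]]
slot floor z [0.01963592 0.02052782 0.02122324]
150 [254, 254, 254, 254, 254, 254, 252, 245, 242, 237, 207, 164, 155, 145, 144, 150, 152, 136, 123, 120, 123, 142, 154, 185, 222, 228, 230, 240, 253, 254, 254, 254, 254, 254, 254, 254]
164 [254, 254, 254, 254, 254, 254, 250, 242, 240, 233, 189, 141, 128, 130, 130, 133, 115, 97, 80, 73, 87, 109, 142, 200, 225, 227, 234, 248, 254, 254, 254, 254, 254, 254, 254, 254]
178 [246, 245, 242, 224, 218, 241, 241, 224, 207, 181, 129, 84, 72, 72, 73, 71, 74, 72, 72, 75, 94, 114, 143, 177, 192, 195, 206, 222, 214, 220, 250, 254, 250, 244, 243, 243]
192 [184, 186, 184, 180, 179, 169, 162, 155, 151, 129, 96, 78, 71, 71, 73, 74, 74, 74, 74, 84, 105, 119, 136, 147, 155, 156, 163, 17
[... 976 characters left out ...]
, 465, 85, 84, 84, 84, 92, 91, 93, 92, 92, 90, 85, 13, 13]
240 [12, 12, 11, 85, 86, 87, 87, 86, 85, 87, 87, 86, 93, 93, 92, 92, 91, 90, 86, 78, 12]
242 [11, 13, 13, 87, 86, 87, 86, 86, 87, 87, 86, 88, 92, 92, 97, 93, 92, 94, 88, 79, 12]
244 [12, 11, 12, 86, 86, 87, 86, 86, 86, 86, 86, 92, 92, 102, 103, 98, 91, 92, 90, 13, 13]
246 [12, 12, 13, 86, 86, 85, 86, 86, 85, 86, 86, 93, 106, 109, 106, 102, 93, 93, 92, 13, 12]
248 [12, 12, 12, 86, 86, 84, 85, 87, 87, 87, 86, 86, 115, 114, 109, 103, 91, 93, 90, 12, 12]
250 [13, 12, 12, 11, 13, 13, 12, 12, 13, 11, 12, 115, 115, 115, 111, 105, 92, 92, 12, 14, 11]
252 [11, 11, 12, 11, 11, 12, 14, 12, 14, 14, 13, 114, 115, 115, 114, 92, 92, 92, 11, 12, 11]
```

```bash
python3 - <<'E'
from m import *
m=zmask(.0545,.062,(295,115,385,250))
h=((Z<.0545)&(Z>0)).astype(np.uint8)*255;k=np.zeros_like(h);k[138:236,322:368]=255;h&=k
n,l,st,ce=cv2.connectedComponentsWithStats(h);i=1+st[1:,4].argmax();print(st[i])
c=cv2.findContours((l==i).astype(np.uint8),0,1)[0][0];rect(c,.056,'mouth')
# outline of caliper in PCA coordinates by points of depth
a=np.radians(-13.8);e=np.array([np.cos(a),np.sin(a)]);f=np.array([-e[1],e[0]])
P=X[m>0][:,:2];u=P@e;v=P@f
print('extents',u.min(),u.max(),v.min(),v.max(), np.percentile(u,[.5,99.5]),np.percentile(v,[.5,99.5]))
print('centre',(u.min()+u.max())/2*e+(v.min()+v.max())/2*f)
# tongue, plate angle
t=zmask(.083,.089,(168,236,192,250));print('tongue',np.median(X[t>0],0),np.mean(X[t>0],0),X[t>0].min(0),X[t>0].max(0))
q=X[120:250,200:300][(Z[120:250,200:300]<.02)&(Z[120:250,200:300]>.008)][:,:2]
b=zmask(.008,.018,(90,90,410,260)); r=cv2.minAreaRect((X[b>0][:,:2]*1000).astype(np.float32));print('plate',r)
E
python3 -m pendant '[[[-10,-60,-10,0,0,5],[-20,-120,-20,0,0,10],[-35,-180,-30,0,0,14],[-40,-240,-30,0,0,16],[-45,-300,-30,0,0,16],[-45,-350,-30,0,0,16],[-50,-380,-30,0,0,16],[-50,-380,-30,0,0,16],[-50,-380,-30,0,0,16]]]' -1
python3 - <<'E'
from h import *
import pickle
s=snap("wrist");save('w2',s['pixels']);pickle.dump(s,open('w2.pkl','wb'));o=get_obs();print(o['tool_pos'],o['orientation'])
E
```

```text
[ 334  148   21   77 1225]
mouth [0.5184 0.0274 0.056 ] sides [(0.076, -14.1), (0.0185, -104.6), (0.0761, 166.6), (0.0194, 75.2)] [[334.0, 224.0], [335.0, 148.0], [354.0, 148.0], [353.0, 224.0]]
extents 0.4417412071317843 0.5516377960782703 0.10921937561455028 0.18517170183014098 [0.44236056 0.55086887] [0.11355377 0.18500907]
centre [0.51746326 0.02446957]
tongue [0.50833031 0.19144852 0.08668301] [0.50823812 0.19169826 0.08659264] [0.50095559 0.1805606  0.08378275] [0.51497955 0.20260542 0.08874086]
plate ((542.6434326171875, 124.16658020019531), (331.33624267578125, 169.42787170410156), 76.37489318847656)
clock: 3.15
tool_pos: [0.4662, -0.3258, 0.2763]
orientation: [180.0, 0.0, -87.8]
force: [-0.2, -0.1, 0.5]
opening: 0.0878
[ 0.4663098  -0.32543083  0.2765113 ] [ 1.79999830e+02  1.02044619e-02 -8.77165315e+01]
```

View pics/w2.png

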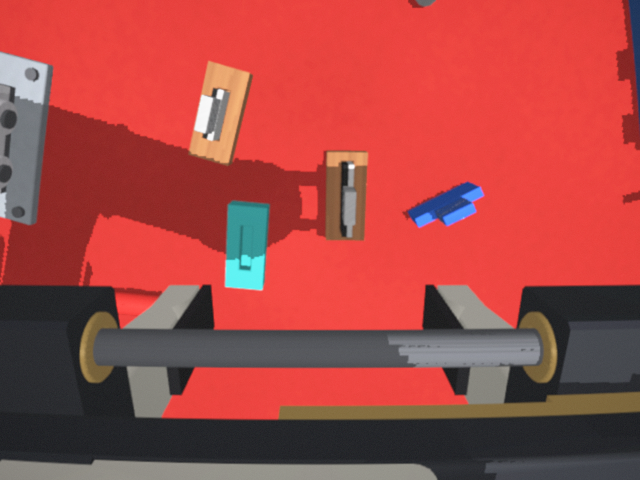

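w2 shows the large pad's stand at (346,195), tab (349,205), tall body with lining on the left (rig/+y) side; small pad at (215,112).

```bash
sed -i "s/'w1.pkl'/__import__('sys').argv[1]/" m.py; cat > b.py <<'E'
from m import *
b=(310,140,385,250)
for z0,z1,t in ((.018,.028,'stand'),(.038,.050,'body'),(.070,.082,'tab'),(.038,.082,'pad')):
    q=X[zmask(z0,z1,b)>0];r=cv2.minAreaRect((q[:,:2]*1000).astype(np.float32));print(t,len(q),np.median(q,0).round(4),r)
st=X[zmask(.018,.028,b)>0]
print('table',np.median(Z[100:140,420:500]))
E
python3 b.py w2.pkl
```

```text
stand 2498 [ 0.471  -0.3479  0.0228] ((465.28533935546875, -353.5819396972656), (89.25678253173828, 40.24848937988281), 1.7029072046279907)
body 423 [ 0.4835 -0.3526  0.045 ] ((465.6591796875, -353.4599609375), (70.1241455078125, 10.044403076171875), 1.6643102169036865)
tab 407 [ 0.4666 -0.3533  0.0768] ((465.79302978515625, -353.4848327636719), (29.978973388671875, 10.05218505859375), 1.776590347290039)
pad 910 [ 0.471  -0.3526  0.0605] ((465.6636657714844, -353.4079284667969), (70.12189483642578, 10.214861869812012), 1.7513172626495361)
table 0.0009463113296768466
```

```bash
python3 -m pendant '[[[0,-28,-60,0,0,-0.6],[0,-28,-110,0,0,-0.6],[0,-28,-150,0,0,-0.6],[0,-28,-160,0,0,-0.6],[0,-28,-160,0,0,-0.6],[0,-28,-160,0,0,-0.6]]]' -1; python3 -c "
from h import *
o=get_obs();print(o['tool_pos'],o['orientation'])"
```

```text
clock: 3.95
tool_pos: [0.4675, -0.3544, 0.1187]
orientation: [-179.8, -0.1, -88.3]
force: [-0.0, -0.5, 0.5]
opening: 0.0875
[ 0.46749652 -0.35443267  0.11869343] [-1.79830440e+02 -8.80412716e-02 -8.83055985e+01]
```

```bash
python3 -m pendant '[[[-1.5,1,-30,0,0,0],[-1.5,1,-60,0,0,0],[-1.5,1,-68,0,0,0],[-1.5,1,-68,0,0,0]]]' -1; python3 -m pendant '[[[0,0,0,0,0,0],[0,0,0,0,0,0],[0,0,0,0,0,0],[0,0,0,0,0,0],[0,0,0,0,0,0],[0,0,0,0,0,0]]]' 1;  python3 -c "
from h import *
o=get_obs();print(o['tool_pos'],o['orientation'])"
```

```text
clock: 4.45
tool_pos: [0.4652, -0.3535, 0.0495]
orientation: [-180.0, -0.0, -88.3]
force: [-0.2, 0.2, 1.0]
opening: 0.0877
clock: 5.2
tool_pos: [0.4645, -0.3532, 0.0485]
orientation: [180.0, 0.0, -88.4]
force: [0.4, -0.5, -0.1]
opening: 0.0329
[ 0.46452203 -0.35320178  0.04851737] [ 1.79993468e+02  1.10433006e-03 -8.83582259e+01]
```

Fingers are still closing.

```bash
python3 -m pendant '[[[0,0,0,0,0,0],[0,0,0,0,0,0],[0,0,0,0,0,0],[0,0,0,0,0,0],[0,0,0,0,0,0],[0,0,0,0,0,0]]]' 1; python3 -m pendant '[[[0,0,10,0,0,0],[0,0,25,0,0,0],[0,0,50,0,0,0],[0,0,90,0,0,0],[0,0,90,0,0,0],[0,0,90,0,0,0]]]' ;  python3 -c "
from h import *
o=get_obs();print(o['tool_pos'],o['orientation'])"
```

```text
clock: 5.95
tool_pos: [0.4645, -0.3532, 0.0485]
orientation: [180.0, 0.0, -88.4]
force: [0.1, 0.7, -0.6]
opening: 0.0098
clock: 6.7
tool_pos: [0.4643, -0.3529, 0.139]
orientation: [-180.0, 0.0, -88.4]
force: [-0.5, 0.4, -2.4]
opening: 0.0097
[ 0.46431564 -0.35290571  0.13899098] [-1.79957876e+02  1.40028129e-02 -8.83784807e+01]
```

```bash
python3 -m pendant '[[[5,40,20,0,0,-3],[10,95,20,0,0,-6],[20,150,20,0,0,-9],[30,205,20,0,0,-12],[40,260,20,0,0,-15.5],[50,310,20,0,0,-15.5],[53,350,15,0,0,-15.5],[53,380.5,0,0,0,-15.5],[53,380.5,0,0,0,-15.5],[53,380.5,0,0,0,-15.5]]]' ;  python3 -m pendant '[[[0,0,0,0,0,0],[0,0,0,0,0,0]]]'; python3 - <<'E'
from h import *
import pickle
s=snap("wrist");save('w3',s['pixels']);pickle.dump(s,open('w3.pkl','wb'));o=get_obs();print(o['tool_pos'],o['orientation'],o['force'])
E
```

```text
clock: 7.95
tool_pos: [0.517, 0.0271, 0.1379]
orientation: [179.9, -0.1, -103.8]
force: [0.3, 0.5, -2.1]
opening: 0.0097
clock: 8.2
tool_pos: [0.5176, 0.0266, 0.1388]
orientation: [-180.0, 0.0, -103.9]
force: [-0.2, -0.2, -2.3]
opening: 0.0101
[0.51760053 0.02672778 0.13876031] [-1.79984001e+02  1.33582054e-02 -1.03916440e+02] [-0.41324892 -0.06539201 -1.41393642]
```

View pics/w3.png

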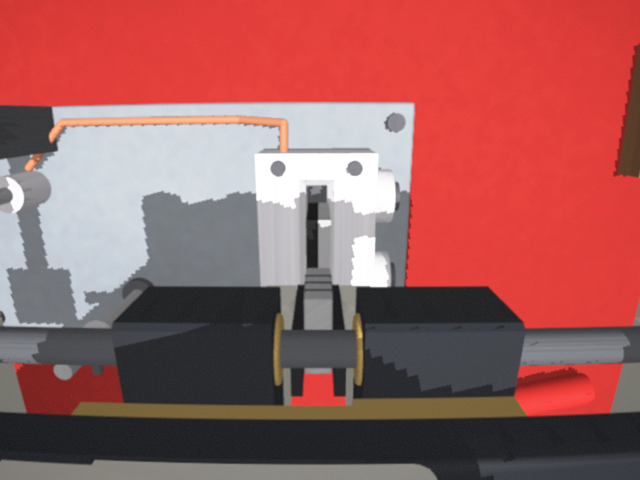

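w3 shows the pad in the fingers (tab at (318,300), body below it at (318,225)), right over the slot (303–333, from row 180).

```bash
cat > c.py <<'E'
from m import *
a=np.radians(-13.8);E=np.array([[np.cos(a),np.sin(a)],[-np.sin(a),np.cos(a)]]);C=np.array([.5187,.0272])
rel=lambda q:((q[:,:2]-C)@E.T*1000)
for v in range(182,296,12):
    r=rel(X[v,295:345]);print(v,[(int(a),int(b),int(z*1000)) for (a,b),z in zip(r,Z[v,295:345])][::3])
q=X[zmask(.05,.062,(250,140,381,290))>0];r=rel(q);print('cal',r.min(0),r.max(0),np.percentile(r,[1,99],axis=0))
for z0,z1,t in ((.12,.145,'body'),(.155,.18,'tab')):
    q=X[zmask(z0,z1,(295,180,345,285))>0]
    if len(q): r=rel(q);print(t,len(q),r.min(0),r.max(0),np.percentile(r,[2,98],axis=0),np.median(q[:,2]))
E
python3 c.py w3.pkl
```

```text
182 [(38, 12, 55), (38, 10, 56), (37, 8, 54), (37, 7, 53), (37, 5, 55), (37, 3, 54), (37, 1, 53), (37, 0, 54), (37, -1, 54), (37, -3, 55), (37, -5, 55), (37, -6, 55), (37, -8, 55), (37, -10, 55), (38, -12, 56), (38, -13, 56), (38, -15, 56)]
194 [(31, 12, 56), (31, 10, 56), (30, 8, 54), (30, 7, 53), (24, 6, 21), (24, 4, 21), (24, 2, 22), (24, 0, 21), (24, -1, 20), (24, -3, 21), (24, -5, 20), (30, -6, 54), (30, -8, 55), (31, -10, 57), (31, -12, 57), (30, -13, 56), (30, -15, 55)]
206 [(23, 12, 56), (24, 10, 57), (23, 9, 55), (23, 7, 53), (34, 4, 108), (34, 2, 108), (34, 1, 108), (35, 0, 109), (34, -1, 107), (34, -2, 108), (35, -4, 109), (34, -5, 109), (23, -8, 56), (23, -10, 57), (23, -12, 57), (23, -13, 57), (24, -15, 57)]
218 [(16, 12, 56), (16, 10, 56), (16, 9, 55), (16, 7, 54), (34, 3, 133), (34, 2, 131), (34, 0, 132), (34, 0, 131), (34, -1, 132), (34, -2, 132), (34, -3, 132), (34, -5, 132), (16, -8, 56), (16, -10, 56), (16, -12, 57), (16, -14, 57), (16, -15, 56)]
230 [(9, 12, 57), (74, -1, 297), (9, 9, 55), (74, -1, 297), (30, 3, 135), (30, 2, 134), (30, 0, 135), (30, 0, 135), (30,
[... 1064 characters left out ...]
, (-21, -10, 56), (-21, -12, 55), (-21, -14, 56), (-21, -16, 57)]
290 [(10, 7, 149), (9, 6, 146), (8, 5, 145), (15, 3, 160), (14, 2, 159), (14, 1, 159), (15, 0, 160), (15, 0, 160), (15, -1, 160), (14, -2, 159), (14, -3, 160), (15, -4, 160), (14, -5, 158), (9, -7, 146), (8, -8, 146), (10, -9, 149), (10, -10, 149)]
cal [-28.28343453 -40.07908086] [54.44245631 35.5387316 ] [[-25.08841776 -37.44551224]
 [ 54.2305043   34.57667719]]
body 1526 [ 8.50979108 -9.17977913] [35.23310051  7.55065653] [[14.36827    -5.54390902]
 [34.93639479  3.89610948]] 0.13520313625650282
tab 2 [15.30707802 -0.64455872] [15.30783989  1.56441004] [[15.30709326 -0.60037935]
 [15.30782466  1.52023066]] 0.1554389570806889
```

```bash
python3 -m pendant '[[[0,0.8,-15,0,0,0],[0,0.8,-30,0,0,0],[0,0.8,-38,0,0,0],[0,0.8,-44,0,0,0],[0,0.8,-50,0,0,0],[0,0.8,-55,0,0,0],[0,0.8,-60,0,0,0],[0,0.8,-60,0,0,0]]]'; python3 -c "
from h import *
o=get_obs();print(o['tool_pos'],o['orientation'],o['force'],o['moment'])"
```

```text
clock: 9.25
tool_pos: [0.5173, 0.028, 0.0782]
orientation: [180.0, -0.0, -103.9]
force: [-0.3, 0.6, -1.9]
opening: 0.0095
[0.51731469 0.02800629 0.07822941] [ 1.79970770e+02 -2.11035878e-02 -1.03863781e+02] [-0.25337105  0.62734835 -1.88972785] [-0.01746507  0.01582404  0.03131844]
```

In the slot without contact forces; now lower to the floor.

```bash
python3 -m pendant '[[[0,0,-5,0,0,0],[0,0,-10,0,0,0],[0,0,-14,0,0,0],[0,0,-16,0,0,0],[0,0,-17,0,0,0],[0,0,-18,0,0,0],[0,0,-18,0,0,0]]]'; python3 -c "
from h import *
o=get_obs();print(o['tool_pos'],o['orientation'],o['force'],o['moment'])"
```

```text
clock: 10.12
tool_pos: [0.5176, 0.0281, 0.0606]
orientation: [-180.0, 0.0, -103.9]
force: [-0.3, -0.1, -1.6]
opening: 0.0099
[0.51760475 0.02811228 0.06060582] [-1.79993976e+02  2.26860199e-03 -1.03858812e+02] [-0.34031864 -0.11852568 -1.60921844] [-0.03886191 -0.03131783  0.00909463]
```

```bash
python3 -m pendant '[[[0,0,-0.5,0,0,0],[0,0,-1,0,0,0],[0,0,-1,0,0,0]]]'; python3 -m pendant '[[[0,0,0,0,0,0],[0,0,0,0,0,0],[0,0,0,0,0,0],[0,0,0,0,0,0],[0,0,0,0,0,0],[0,0,0,0,0,0]]]' 0.3;python3 -m pendant '[[[0,0,15,0,0,0],[0,0,40,0,0,0],[0,0,90,0,0,0],[0,0,140,0,0,0],[0,0,170,0,0,0],[0,0,170,0,0,0],[0,0,170,0,0,0],[0,0,170,0,0,0]]]' 0.3; python3 - <<'E'
from h import *
import pickle
s=snap("wrist");save('w4',s['pixels']);pickle.dump(s,open('w4.pkl','wb'));o=get_obs();print(o['tool_pos'],o['orientation'],o['force'])
E
cat > d.py <<'E'
from m import *
a=np.radians(-13.8);E=np.array([[np.cos(a),np.sin(a)],[-np.sin(a),np.cos(a)]]);C=np.array([.5187,.0272])
k=(np.hypot(X[...,0]-.5187,X[...,1]-.0272)<.03)&(Z>.07)&(Z<.1)
q=X[k];r=(q[:,:2]-C)@E.T*1000;print('tab z',np.median(q[:,2]),np.percentile(q[:,2],95),np.percentile(r[q[:,2]>.084],[2,98],axis=0) if (q[:,2]>.084).any() else '')
r=(X[...,:2]-C)@E.T*1000
k=(abs(r[...,1])<4)&(abs(r[...,0])<33)&(abs(r[...,0])>18)&(Z<.09);print('shoulders z',np.percentile(Z[k],[10,50,90]))
print('cal z',np.median(Z[(abs(r[...,1])<30)&(abs(r[...,1])>15)&(abs(r[...,0])<45)]))
t=zmask(.083,.089,(0,0,640,480));print('gauge',np.median(X[t>0],0))
E
python3 d.py w4.pkl
```

```text
clock: 10.5
tool_pos: [0.5177, 0.0281, 0.0605]
orientation: [-180.0, 0.0, -103.8]
force: [-3.1, 0.7, 8.3]
opening: 0.0099
clock: 11.25
tool_pos: [0.5176, 0.0281, 0.0595]
orientation: [180.0, -0.0, -103.9]
force: [-0.4, 0.5, 0.8]
opening: 0.0303
clock: 12.25
tool_pos: [0.5169, 0.0279, 0.2288]
orientation: [179.9, -0.1, -103.9]
force: [-0.7, -0.8, 0.2]
opening: 0.031
[0.51706025 0.02790039 0.22873672] [ 1.79917253e+02 -5.82914904e-02 -1.03863727e+02] [ 0.0041751   0.35574346 -0.53014034]
tab z 0.08874136661467438 0.09007080517696965 [[-14.36826303  -3.72848526]
 [ 14.5022826    5.19025874]]
shoulders z [0.05604017 0.05699597 0.05785591]
cal z 0.31892324906936664
gauge [0.52346769 0.1828131  0.08714782]
```

View pics/w4.png

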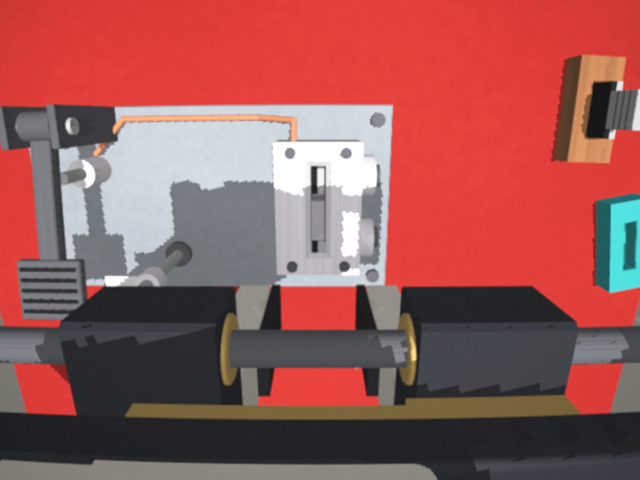

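w4 shows the pad seated and released: tab top (317,215) at 88 mm after bias, shoulders flush at 56 mm. The gauge post is at (150,275) and the pedal plate at (52,288). Next I'll close the fingers and go above the pedal.

```bash
python3 -m pendant '[[[1,50,0,0,0,0],[2,100,0,0,0,0],[3,150,0,0,0,0],[5,195,0,0,0,0],[5,203.5,0,0,0,0],[5,203.5,0,0,0,0],[5,203.5,0,0,0,0],[5,203.5,0,0,0,0],[5,203.5,0,0,0,0]]]' 1; python3 -m pendant '[[[0,0,-40,0,0,0],[0,0,-80,0,0,0],[0,0,-105,0,0,0],[0,0,-105,0,0,0],[0,0,-105,0,0,0]]]';  python3 - <<'E'
from h import *
import pickle
s=snap("wrist");pickle.dump(s,open('w5.pkl','wb'));o=get_obs();print(o['tool_pos'],o['orientation'],o['force'])
t=snap("scene");pickle.dump(t,open('s5.pkl','wb'))
a=t['pixels'][300:450,330:480];a=cv2.resize(a,(500,500),interpolation=2)
save('p5',np.hstack([a[:480],cv2.resize(s['pixels'],(300,225))[:0].reshape(0,300,3)]) if 0 else a)
E
```

```text
clock: 13.42
tool_pos: [0.5227, 0.2309, 0.2298]
orientation: [-180.0, 0.0, -103.9]
force: [0.1, -0.3, 0.3]
opening: 0.0005
clock: 14.05
tool_pos: [0.5233, 0.2319, 0.1258]
orientation: [-179.9, 0.1, -103.9]
force: [-0.3, -0.3, 0.5]
opening: 0.0003
[0.52341282 0.23203502 0.12608341] [-1.79912462e+02  9.54990167e-02 -1.03856980e+02] [-0.35491677  0.50412736  0.10949166]
```

View pics/p5.png

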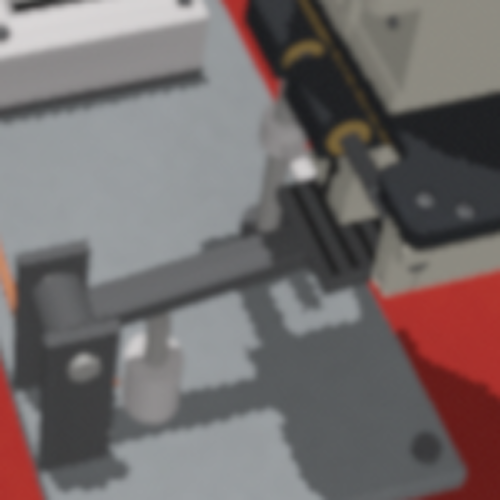

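p5 shows the closed fingers over the far part of the foot plate at (335,235), with the tongue tip at (303,168). I'll check the plate's position in the rig frame from the stored clouds.

```bash
cat > e.py <<'E'
from m import *
a=np.radians(-13.7);E=np.array([[np.cos(a),np.sin(a)],[-np.sin(a),np.cos(a)]]);C=np.array([.5426,.1242])
r=(X[...,:2]-C)@E.T*1000
k=(Z>.095)&(Z<.125)&(abs(r[...,1]-100)<35)&(r[...,0]<0)&(r[...,0]>-90)
q=np.c_[r[k],Z[k]*1000];print(len(q),np.percentile(q,[1,50,99],axis=0).round(1).tolist())
# plane fit z vs rig x over central region
c=q[abs(q[:,1]-100)<22];print(np.polyfit(c[:,0],c[:,2],1))
k=(Z>.08)&(Z<.092)&(r[...,1]>45)&(r[...,1]<70)&(abs(r[...,0]+50)<8);print('tongue',np.percentile(np.c_[r[k],Z[k]*1000],[2,50,98],axis=0).round(1).tolist(),Z[k].mean())
k=(Z>.11)&(Z<.12)&(abs(r[...,1]-32)<9)&(abs(r[...,0]+50)<9);print('post top',np.median(Z[k]))
o=get_obs();print('tcp rig',(o['tool_pos'][:2]-C)@E.T*1000)
E
for f in w1 scene w4;do python3 e.py $f.pkl;done
```

```text
3371 [[-70.1, 75.2, 97.0], [-42.7, 98.2, 109.1], [-1.8, 124.2, 113.8]]
[ -0.20006984 100.21144076]
tongue [[-54.5, 45.5, 84.1], [-49.3, 56.2, 86.7], [-44.8, 67.4, 88.5]] 0.08658798592166175
post top 0.1157169768687632
tcp rig [-44.23687478 100.27161918]
1502 [[-70.4, 76.2, 97.0], [-42.6, 103.6, 110.0], [-1.7, 125.4, 115.3]]
[ -0.2102626  100.79444778]
tongue [[-56.3, 45.5, 86.0], [-50.7, 51.5, 88.2], [-46.5, 59.5, 90.0]] 0.08816990931006458
post top 0.11662413188077875
tcp rig [-44.23687478 100.27161918]
4638 [[-69.0, 74.8, 96.4], [-40.1, 98.4, 108.7], [-1.4, 123.7, 113.7]]
[-0.20918039 99.79606853]
tongue [[-52.8, 45.7, 83.5], [-48.5, 55.9, 86.8], [-45.2, 68.1, 88.1]] 0.08658100379612949
post top nan
tcp rig [-44.23687478 100.27161918]
  return _methods._mean(a, axis=axis, dtype=dtype,
  ret = ret.dtype.type(ret / rcount)
```

```bash
python3 -m pendant '[[[-2,0.5,-8,0,0,0],[-2,0.5,-16,0,0,0],[-2,0.5,-22,0,0,0],[-2,0.5,-27,0,0,0],[-2,0.5,-31,0,0,0],[-2,0.5,-35,0,0,0],[-2,0.5,-38,0,0,0],[-2,0.5,-39.5,0,0,0],[-2,0.5,-39.5,0,0,0]]]'; python3 -m pendant '[[[0,0,0,0,0,0],[0,0,0,0,0,0],[0,0,0,0,0,0]]]'; cat > f.py <<'E'
from h import *
import pickle
for n,f in (("wrist","w6"),("scene","s6"),("top","t6")): pickle.dump(snap(n),open(f+'.pkl','wb'))
for _ in range(3):
    o=get_obs();print(o['tool_pos'],o['orientation'],o['force'])
E
python3 f.py
cat > g.py <<'E'
from m import *
a=np.radians(-13.7);E=np.array([[np.cos(a),np.sin(a)],[-np.sin(a),np.cos(a)]]);C=np.array([.5426,.1242])
r=(X[...,:2]-C)@E.T*1000
def show(t,k): 
    if k.sum()>3: print(t,int(k.sum()),np.percentile(np.c_[r[k],Z[k]*1000],[10,50,90],axis=0).round(1).tolist())
print(np.__name__ and __import__('sys').argv[1])
show('tongue',(Z>.08)&(Z<.095)&(r[...,1]>48)&(r[...,1]<67)&(abs(r[...,0]+50)<5))
show('post',(Z>.11)&(Z<.12)&(abs(r[...,1]-32)<5)&(abs(r[...,0]+50)<6))
for x0,x1 in ((-70,-60),(-60,-52),(-52,-42),(-42,-34),(-34,-24)):
    show('plate %d'%x0,(Z>.075)&(Z<.105)&(abs(r[...,1]-100)<24)&(r[...,0]>x0)&(r[...,0]<x1))
show('plate-all',(Z>.075)&(Z<.105)&(abs(r[...,1]-100)<24)&(r[...,0]>-70)&(r[...,0]<-24))
show('base',(abs(r[...,1])<60)&(r[...,0]>20)&(r[...,0]<60)&(Z<.03))
show('caltop',(abs(r[...,1]+100)<30)&(abs(r[...,0])<50)&(Z<.07)&(Z>.04))
E
for f in w6 s6 t6;do python3 g.py $f.pkl;done
```

```text
clock: 15.28
tool_pos: [0.5198, 0.2323, 0.0854]
orientation: [180.0, -0.0, -103.8]
force: [-7.8, 1.7, 11.3]
opening: 0.0003
clock: 15.65
tool_pos: [0.5198, 0.2323, 0.0855]
orientation: [180.0, -0.0, -103.8]
force: [-8.8, 1.2, 11.4]
opening: 0.0004
[0.51979979 0.23226127 0.08552702] [ 1.79955703e+02 -1.17259217e-02 -1.03840295e+02] [-7.67147445  1.65419617 11.70154371]
[0.51979979 0.23226127 0.08552702] [ 1.79955703e+02 -1.17259217e-02 -1.03840295e+02] [-7.67147445  1.65419617 11.70154371]
[0.51979979 0.23226127 0.08552702] [ 1.79955703e+02 -1.17259217e-02 -1.03840295e+02] [-7.67147445  1.65419617 11.70154371]
w6.pkl
post 11 [[-45.8, 31.4, 110.1], [-45.6, 32.3, 110.6], [-44.9, 33.0, 111.2]]
plate -60 31 [[-58.5, 99.5, 85.0], [-55.7, 99.5, 85.8], [-52.9, 99.9, 86.3]]
plate -52 54 [[-49.8, 95.4, 85.6], [-45.7, 99.5, 86.5], [-42.4, 99.9, 104.6]]
plate -42 1792 [[-38.3, 83.2, 86.1], [-36.8, 99.9, 87.2], [-34.7, 116.6, 101.3]]
plate -34 2689 [[-33.0, 81.3, 83.7], [-29.2, 100.2, 86.5], [-26.8, 118.9, 87.5]]
plate-all 4566 [[-38.0, 82.0, 84.8], [-32.5, 99.9, 86.7], [-27.1, 118.1, 94.0]]
base
[... 308 characters left out ...]
 89.0]]
plate-all 501 [[-43.8, 85.0, 85.2], [-35.0, 107.6, 87.9], [-27.3, 120.6, 97.4]]
base 1070 [[23.1, -49.9, 13.1], [37.3, -15.4, 14.6], [55.6, 21.2, 16.0]]
caltop 1321 [[-41.4, -120.5, 56.4], [7.0, -95.0, 58.6], [42.0, -74.4, 61.0]]
t6.pkl
plate -52 24 [[-51.3, 76.4, 83.1], [-47.0, 79.7, 84.4], [-43.0, 83.4, 87.9]]
plate -42 17 [[-41.2, 77.0, 81.3], [-37.8, 79.0, 86.6], [-34.7, 82.5, 88.3]]
plate -34 16 [[-32.7, 76.6, 79.9], [-30.0, 80.0, 84.3], [-27.4, 83.3, 86.1]]
plate-all 61 [[-51.5, 76.6, 82.0], [-40.8, 80.2, 84.6], [-29.7, 83.5, 88.0]]
base 926 [[23.8, -44.0, 9.3], [40.1, 2.2, 12.4], [55.9, 48.4, 15.2]]
caltop 1239 [[-40.8, -124.7, 52.6], [-1.0, -102.6, 55.8], [40.9, -75.8, 59.2]]
```

```bash
python3 -m pendant '[[[0,0,0.4,0,0,0],[0,0,0.7,0,0,0],[0,0,0.7,0,0,0],[0,0,0.7,0,0,0],[0,0,0.7,0,0,0],[0,0,0.7,0,0,0]]]'; python3 f.py; for f in w6 s6;do python3 g.py $f.pkl;done; python3 -c "
from h import *
import pickle
w=pickle.load(open('w6.pkl','rb'))['pixels'];s=pickle.load(open('s6.pkl','rb'))['pixels']
save('p6',np.vstack([cv2.resize(w[60:420],(533,300)),cv2.resize(s[270:420,290:556],(533,300),interpolation=2)]))"
```

```text
clock: 16.55
tool_pos: [0.5198, 0.2323, 0.0862]
orientation: [180.0, -0.0, -103.8]
force: [-7.8, 0.7, 10.8]
opening: 0.0002
[0.51986948 0.23228376 0.08622907] [ 1.79960039e+02 -6.90290546e-03 -1.03843802e+02] [-8.34515084  1.62968395 10.86617865]
[0.51986948 0.23228376 0.08622907] [ 1.79960039e+02 -6.90290546e-03 -1.03843802e+02] [-8.34515084  1.62968395 10.86617865]
[0.51986948 0.23228376 0.08622907] [ 1.79960039e+02 -6.90290546e-03 -1.03843802e+02] [-8.34515084  1.62968395 10.86617865]
w6.pkl
post 18 [[-45.8, 30.8, 110.2], [-45.5, 32.1, 111.0], [-45.3, 33.1, 111.8]]
plate -60 31 [[-58.8, 99.5, 85.7], [-56.0, 99.5, 86.3], [-52.7, 99.9, 86.9]]
plate -52 43 [[-50.7, 99.5, 86.2], [-46.8, 99.9, 86.9], [-43.0, 99.9, 87.8]]
plate -42 1736 [[-38.2, 82.8, 86.7], [-36.8, 99.8, 87.8], [-34.6, 116.9, 100.2]]
plate -34 2682 [[-33.0, 81.3, 84.4], [-29.1, 100.2, 87.0], [-26.8, 118.8, 88.1]]
plate-all 4492 [[-37.9, 81.8, 85.3], [-32.5, 99.9, 87.3], [-27.1, 118.2, 92.5]]
base 16607 [[24.2, -47.1, 12.0], [40.5, 2.0, 12.9], [56.2, 48.5, 13.8]]
s6.pkl
plate -52 70 [[-50.0, 114.2, 86.8], [-45.7, 116.9, 88.5], [-42.9, 122.8, 97.2]]
plate -42 197 [[-40.0, 86.4, 87.5], [-37.1, 106.5, 89.5], [-34.9, 118.1, 100.8]]
plate -34 227 [[-32.8, 83.3, 83.9], [-29.0, 102.7, 87.6], [-26.3, 120.4, 89.7]]
plate-all 494 [[-44.1, 85.7, 86.0], [-34.9, 107.8, 88.5], [-27.4, 120.8, 97.8]]
base 1055 [[23.4, -50.4, 13.1], [37.4, -15.6, 14.5], [55.4, 19.1, 16.0]]
caltop 1329 [[-41.5, -120.8, 56.4], [6.8, -95.0, 58.5], [41.7, -74.4, 61.4]]
```

View pics/p6.png

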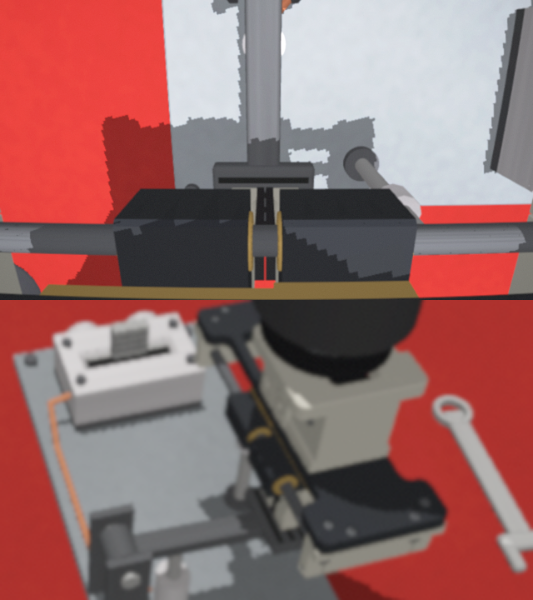

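p6: the fingers press the plate at (262,175 top half), the gauge post is upright at (385,180) and unmoved, and the pad sits in the caliper at (128,335). The plate middle reads 86.9 mm against the tongue's 86.6 mm, both from the wrist depth. Hold and hand in.

```bash
python3 -m pendant '[[[0,0,0,0,0,0],[0,0,0,0,0,0],[0,0,0,0,0,0],[0,0,0,0,0,0],[0,0,0,0,0,0],[0,0,0,0,0,0]]]'; python3 -c "
from plant import *
print(close_job())"
```

```text
clock: 17.45
tool_pos: [0.5198, 0.2322, 0.0862]
orientation: [180.0, -0.0, -103.8]
force: [-7.8, 1.6, 11.2]
opening: 0.0001
the job is handed in; nothing more can be done
None
```

I seated the larger pad fully home in the caliper slot with its lining towards the pedal and let go of it. I then pressed the pedal down to the gauge mark and handed the job in at 17.5 s, still holding it there; no verdict was reported.

- **Pad:** after release, its tab top measured about 88 mm and its shoulders about 56 mm, flush with the caliper, which matches a pad seated on the slot floor.
- **Pedal:** the middle of the foot plate read 86.9 mm and the gauge tongue 86.6 mm by the same wrist-camera depth, well inside the 4 mm tolerance. The upward force was about 11 N, and the tool's height held steady at 86.2 mm.
- **Sideways force:** the fingers also carried a sideways drag of about 8 N, probably friction on the tilting plate. I left it alone because the tool was steady.
- **Gauge:** the tongue was hidden by the gripper during the final hold, so its height comes from earlier views. The wrist view gave 86.6 mm both before and after seating the pad, and the scene camera read about 1 mm higher after correcting its offset. The post looked upright and in place in the last picture.
- **Smaller pad:** I never touched it, and it was in its stand in the last view that showed it, after I released the larger pad.

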